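# Fit the radius leaves to the plaster blocks

## Robot

A 6-joint arm with a two-finger parallel gripper is mounted at the origin on the work surface; the furniture and walls round the work are solid. World frame = base frame: x ahead of the robot, y to its left, z up, the work surface at z = 0. Lengths are in mm, angles in degrees, forces in N, time in s.
With the tool pointing down it reaches from about 350 to 850 mm from the base axis. Payload 8.1 kg.
Tool frame: the origin (TCP) lies midway between the tips of the shut fingers; the grasp point (between the pads) lies 19 mm behind it; z points along the fingers, y is the direction in which the jaws open and shut (so a half turn about z gives the same grasp; the last joint's range is limited). The gripper opens to 85 mm and grips with 20 to 120 N. Pads are 22 mm wide; open, the fingers measure 114 mm over their backs; the gripper's body (76 mm by 85 mm) begins 54 mm behind the grasp point. The pads swing forward as they close: fully open they stand 13 mm farther back than shut.
Start: joints at [59.336, 7.471, 85.268, -0, 87.261, -4.893], TCP at [260.851, 540.335, 231.292] pointing down, gripper open.
Joint ranges: [-169.43, 169.43], [-51.17, 129.36], [1.28, 143.12], [-76.62, 256.62], [0, 156.53], [-152.29, 152.29]. Speed limits (degrees/s): [136.94, 136.94, 159.86, 180, 180, 180].

## Interface

Orientations are given as [roll, pitch, yaw] about the fixed x, y, z axes, in that order (R = Rz(yaw) Ry(pitch) Rx(roll)).
In Python, from bench import r gives the robot as it stands.
- The arm moves only by the shell command python3 -m jog 'ROWS' [FORCE]. ROWS is JSON, a list of rows, each a list of 5 numbers: the shift along the tool's x, y, z in m, then the turn about the tool's z in rad, then the opening, from 0 (shut) to 1 (fully open). A call has 1 to 20 rows; each row is the pose to reach, as a shift and turn from the pose measured when the call began, along the tool's axes at that moment; what a row does not reach only later rows make up. A row lasts 1/10 s, in which the tool goes at most 50 mm and 8.59 degrees, less where a joint would pass 70% of its speed; a pose out of reach is approached as far as the arm can. A call with a gripper value outside its range is refused whole. The fingers move at their own pace and stop on an object; FORCE is the grip in N (left out, the last holds). Time passes only in rows, so rows that repeat a pose let the fingers close. It gives the time, the measured TCP pose, the force and the opening at its end, in the units of the state.
- r.sense(): the state, without advancing time (a new reading comes with each control period).
- r.snapshot(name): name is "side" or "top" or "wrist"; returns a dict with "pixels" (420x560x3 uint8, red, green, blue), "K" (3x3 intrinsics, pixels), "k1" (the pictures are not rectified: a ray, as slopes to the right and down, at radius r is drawn at 1 + k1 r^2 times it, then the intrinsics apply), "R" (3x3) and "t" (3): a world point X has camera coordinates R X + t. Camera axes: x right, y down, z forward; pixel columns grow to the right and rows downward; lengths in mm; the calibration is good to about 2 mm. A picture is of the moment at which its call begins. There is no depth.
- r.hand_in(): hands the job in, once; it reports no verdict.
The state is a dict: "time": time; "joint_pos": joint angles; "qd": joint speeds; "joint_efforts": joint torques, N m; "tool_pos": TCP position; "tcp_rot": TCP orientation; "ft_force": force on the tool from outside, world axes, zero at the start; "wrist_torque": the same for the moment, N m; "finger_gap": finger opening in mm.
Only numpy, scipy, OpenCV 4.12 (cv2) and the standard library are available. Lean on these libraries where they do the work, as an engineer would, in place of code of your own. Each camera call takes 0.05 s, during which the arm holds its last target.

## Task

Check the two plaster blocks with the wooden radius leaves: find the hollow-edged leaf whose curve matches the rounded nose of the one block, and the round-ended leaf whose curve matches the bay of the other. Leave each of these two lying flat on the table, let go, facing its block roughly square and pushed fully home, so that its whole curve touches and it does not rock. The two leaves that do not match stay on the table well clear of the blocks, and the pot and the rubber kidney must not be pushed about or tipped.

Things in the scene. Friction and masses are not known exactly. Their poses are not given: they have to be found in the camera images.
- nose_block: Plaster block, fixed to the table, 40 mm high, 100 mm wide (y) with one half-round end (the nose, radius 50 mm) towards its own -x; straight sides and a flat back 52 mm towards +x. Origin: at table height on the centre of the nose's curve. Two 5 mm knobs on top. Two thick round plaster bats (200 mm across, 58 mm high, fixed) stand nearer the robot; set a leaf down no more than 25 mm short of home to miss them.
- bay_block: Plaster block, fixed to the table, 40 mm high, 136 mm wide (y), with a hollow round bay (radius 40 mm, 69 mm wide at its mouth, 20 mm deep) in the middle of the face towards its own -x. Origin: at table height on the centre of the bay's curve; the flat face is at x = +20 mm, the bay's bottom at +40 mm, the back at +58 mm. Two 5 mm knobs on top.
- hollow_wide: Plywood radius leaf with a wide hollow (concave) edge, radius 50 mm over 110 degrees: fits the nose. 95 mm wide, from x = -30 mm (flat back) to the two horn tips at x = +49 mm; the deepest point of the hollow is at x = +28 mm. Lies flat, 10 mm thick, 0.12 kg. Origin: underside, below the middle of the upright wooden grip block (50 mm along x, 18 mm along y, 10 to 56 mm above the underside); +x points to the curved edge, z up.
- hollow_wide_c (a point): Centre of hollow_wide's curve, at the height of its underside, 78 mm ahead (+x) of its origin. Lies on nose_block's origin when the leaf is fully home.
- hollow_tight: Plywood radius leaf with a tighter hollow edge, radius 36 mm: too tight for the nose, it rocks there. 95 mm wide, from x = -30 mm to the horn tips at x = +43 mm. Lies flat, 10 mm thick, 0.12 kg. Origin: underside, below the middle of the upright wooden grip block (50 mm along x, 18 mm along y, 10 to 56 mm above the underside); +x points to the curved edge, z up.
- round_wide: Plywood radius leaf with a wide half-round (convex) end, radius 40 mm: fits the bay. 79 mm wide, from x = -40 mm (flat back) to the tip at x = +62 mm. Lies flat, 10 mm thick, 0.12 kg. Origin: underside, below the middle of the upright wooden grip block (50 mm along x, 18 mm along y, 10 to 56 mm above the underside); +x points to the curved edge, z up.
- round_wide_c (a point): Centre of round_wide's curve, at the height of its underside, 22 mm ahead (+x) of its origin. Lies on bay_block's origin when the leaf is fully home.
- round_tight: Plywood radius leaf with a tighter half-round end, radius 28 mm: too small for the bay, it rocks there. 56 mm wide, from x = -40 mm to the tip at x = +62 mm. Lies flat, 10 mm thick, 0.12 kg. Origin: underside, below the middle of the upright wooden grip block (50 mm along x, 18 mm along y, 10 to 56 mm above the underside); +x points to the curved edge, z up.
- small_pot: Bystander: small cream test pot, 66 mm across, 56 mm high; origin at the centre of its underside.
- kidney: Bystander: red rubber kidney lying flat, 42x95x9 mm; origin at the centre of its underside.

How it is judged (in metres and radians):
At the end, for the whole second after the job is handed in: hollow_wide on the nose and round_wide in the bay: flat on the table (0.06 rad, 4 mm), at rest, curve centre within 4 mm of the block's, x axes within 0.45 rad. The other two leaves: on the table, origins over 115 mm from both blocks' origins (horizontal distance between hollow_wide_c and nose_block below 0.004 m and angle between the x axis of hollow_wide and the x axis of nose_block, either way round below 0.45 rad and angle between each of hollow_wide, round_wide's own z axis and vertical below 0.06 rad and height (world z) of hollow_wide between -0.004 and 0.004 m and linear speed of each of hollow_wide, round_wide below 0.01 m/s and angular speed of each of hollow_wide, round_wide below 0.1 rad/s and horizontal distance between round_wide_c and bay_block below 0.004 m and angle between the x axis of round_wide and the x axis of bay_block, either way round below 0.45 rad and height (world z) of round_wide between -0.004 and 0.004 m and horizontal distance between each of hollow_tight, round_tight and nose_block above 0.115 m and horizontal distance between each of hollow_tight, round_tight and bay_block above 0.115 m and height (world z) of each of hollow_tight, round_tight above -0.05 m); the robot touches nothing.
It fails at once if a bystander (pot or kidney) is pushed away by more than 40 mm (distance of any of small_pot, kidney from where it was at the start of the episode above 0.04 m).
It fails at once if the pot is tipped over (angle between small_pot's own z axis and vertical above 0.6 rad).
It also fails if it takes over 67 s, if anything falls off the work surface, if the arm or the gripper's body presses on something with over 40 N, if the wrist force passes 120 N, or if a joint passes its speed limit or range.

## Working session

There is one attempt and no reset: what is moved stays moved. The work goes in short steps, Python scripts to look and compute and a shell command to move; the robot and the scene stay as the last step left them, time stands still between calls to the robot, and variables do not carry over. Pictures are saved under pics/ and viewed, and the job is handed in when it is done.

```bash
mkdir -p pics; ls; python3 - <<'E'
from bench import r
import cv2
print(r.sense())
for n in ["side","top","wrist"]:
    s=r.snapshot(n); cv2.imwrite(f"pics/{n}0.png",s["pixels"][:,:,::-1]); print(n,s["K"],s["k1"],s["R"],s["t"])
E
```

```text
pics
{'time': 0.0, 'joint_pos': array([ 5.93354232e+01,  7.51541399e+00,  8.53293201e+01,  2.00274563e-03,
        8.72609433e+01, -4.89607087e+00]), 'qd': array([-0.06975719,  0.01375845,  0.02627198,  0.05715064,  0.05311486,
       -0.01172984]), 'joint_efforts': array([ 1.11331745e-03, -5.69424355e+01, -5.00540400e+01,  1.75738428e-04,
        1.53817510e-02, -2.34858597e-06]), 'tool_pos': array([260.55963103, 539.86602622, 230.24084588]), 'tcp_rot': array([-1.79894879e+02, -1.10123843e-02,  1.54231386e+02]), 'ft_force': array([-0.70726552,  0.23562789, -0.19357122]), 'wrist_torque': array([ 0.00455844,  0.00791515, -0.06626016]), 'finger_gap': 85.45469193101304}
side [[387.79866631   0.         278.96473828]
 [  0.         387.79866631 210.4450832 ]
 [  0.           0.           1.        ]] -0.06516062838627784 [[ 0.99418467 -0.10756377 -0.00518464]
 [-0.07740725 -0.68032656 -0.72880991]
 [ 0.07486629  0.72497297 -0.68469645]] [-466.33917412  113.20779241 1132.9178915 ]
top [[430.80157516   0.         279.3725436 ]
 [  0.         430.80157516 211.58866007]
 [  0.           0.           1.        ]] 0.0401416905171557 [[-0.06415138 -0.99792304 -0.00584843]
 [-0.9750141   0.06392551 -0.21274642]
 [ 0.21267842 -0.00794567 -0.97708994]] [  97.83818665  459.5449749  1069.36315845]
wrist [[306.47535868   0.         279.46975135]
 [  0.         306.47535868 212.02674329]
 [  0.           0.           1.        ]] 0.021817172785334883 [[ 0.43470178  0.90056984 -0.00288411]
 [ 0.85143231 -0.40993562  0.32713272]
 [ 0.29342356 -0.1446608  -0.944974  ]] [-599.00883852  -42.50811956  382.93610799]
```

View pics/top0.png

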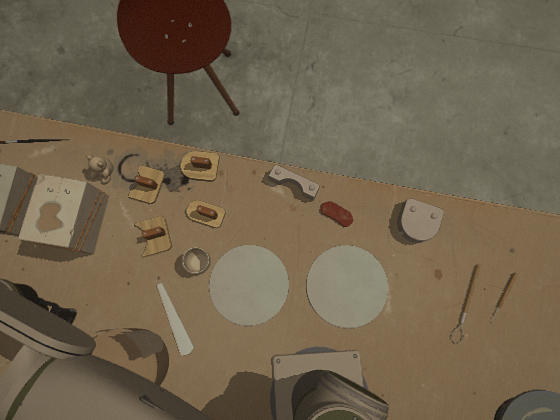

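View pics/side0.png

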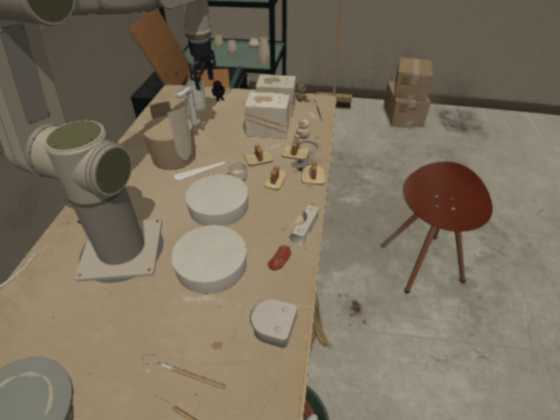

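View pics/wrist0.png

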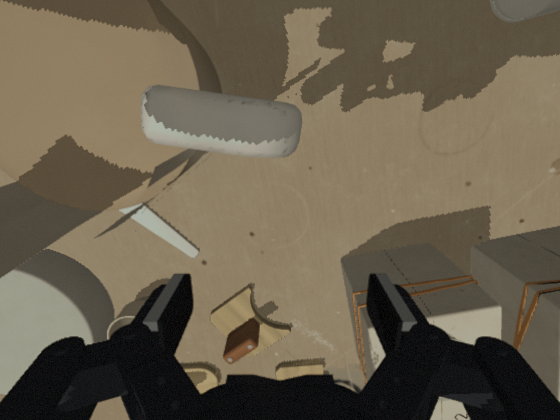

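```bash
cat > h.py <<'E'
import numpy as np, cv2
from bench import r
def ray(s,px):
    px=np.atleast_2d(np.asarray(px,float)); K=s["K"]
    d=np.c_[(px[:,0]-K[0,2])/K[0,0],(px[:,1]-K[1,2])/K[1,1]]
    u=d.copy()
    for _ in range(20): u=d/(1+s["k1"]*(u**2).sum(1,keepdims=True))
    R=np.array(s["R"]);t=np.array(s["t"])
    return -R.T@t, np.c_[u,np.ones(len(u))]@R
def onz(s,px,z):
    c,d=ray(s,px); return (c+d*((z-c[2])/d[:,2:3]))[:,:2]
def proj(s,X):
    X=np.atleast_2d(X); c=X@np.array(s["R"]).T+np.array(s["t"]); u=c[:,:2]/c[:,2:]
    u=u*(1+s["k1"]*(u**2).sum(1,keepdims=True)); K=s["K"]
    return np.c_[u[:,0]*K[0,0]+K[0,2],u[:,1]*K[1,1]+K[1,2]]
def save(s,name,box=None,f=1):
    im=s["pixels"][:,:,::-1]
    if box: x0,y0,x1,y1=box; im=im[y0:y1,x0:x1]
    cv2.imwrite("pics/"+name,cv2.resize(im,None,fx=f,fy=f,interpolation=cv2.INTER_CUBIC))
E
python3 - <<'E'
from h import *
s=r.snapshot("top"); save(s,"t1.png",(80,130,240,280),5); save(s,"t2.png",(250,140,450,260),4)
save(r.snapshot("side"),"s1.png",(220,100,340,350),3)
for n,p,z in [("lv1",(202,162),56),("lv2",(146,182),56),("lv3",(207,212),56),("lv4",(154,232),56)]: print(n,onz(s,p,z))
E
```

```text
lv1 [[611.02645574 263.68244997]]
lv2 [[565.44940764 411.03852011]]
lv3 [[474.69576401 254.4518162 ]]
lv4 [[431.28564849 390.62010317]]
```

View pics/t1.png

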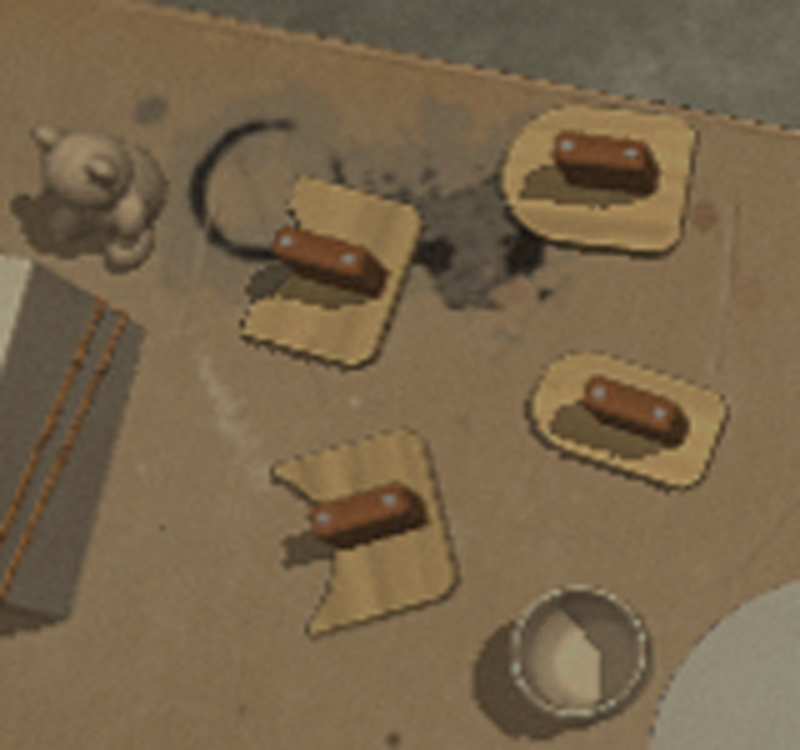

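View pics/t2.png

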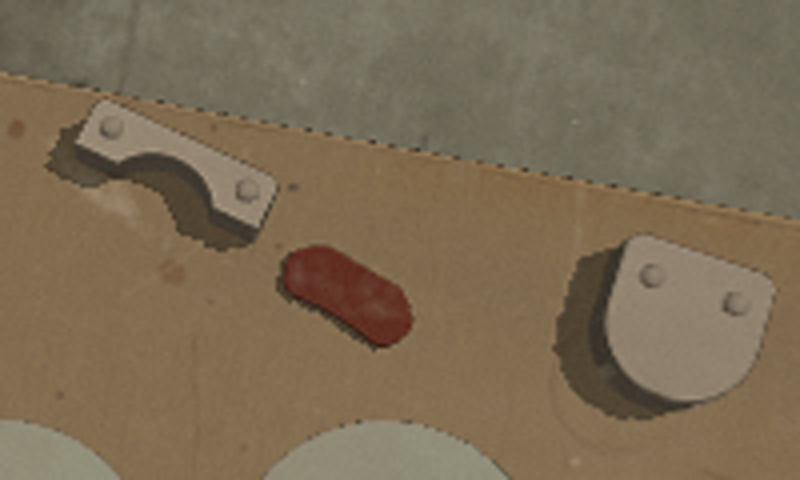

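View pics/s1.png

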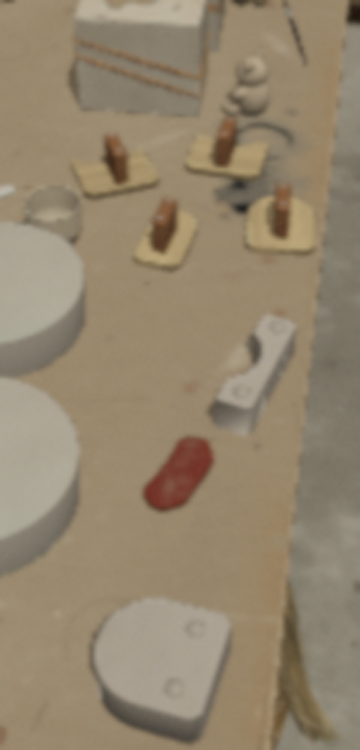

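```bash
cat > m.py <<'E'
from h import *
s=r.snapshot("top")
P=lambda x,y:(80+x/5,130+y/5)
hsv=cv2.cvtColor(s["pixels"],cv2.COLOR_RGB2HSV)
for n,g in [("A lv1",(605,175)),("B lv2",(330,265)),("C lv3",(640,410)),("D lv4",(365,520))]:
    x,y=map(int,P(*g))
    print(n,hsv[y,x], )
pts={"B":[(295,180),(420,212),(370,368),(243,335)],"D":[(273,470),(418,430),(458,590),(312,634)]}
for k,v in pts.items():
    q=onz(s,[P(*p) for p in v],10); print(k,q.round(1).tolist(),np.linalg.norm(np.roll(q,-1,0)-q,axis=1).round(1))
# orthorectified view at z=10, 3px/mm? region x 380..680, y 180..460
f=2.6
gx,gy=np.meshgrid(np.arange(0,300*f),np.arange(0,230*f))
# columns: y decreasing 470->170 ; rows: x decreasing 640->410? 
X=np.stack([650-gy/f,470-gx/f,np.full_like(gx,10)],-1).reshape(-1,3)
m=proj(s,X).astype(np.float32).reshape(*gx.shape,2)
cv2.imwrite("pics/ortho10.png",cv2.remap(s["pixels"][:,:,::-1].copy(),m[...,0],m[...,1],cv2.INTER_CUBIC))
E
python3 m.py
```

```text
A lv1 [ 13 127  56]
B lv2 [ 13 154  96]
C lv3 [ 13 158 116]
D lv4 [ 13 154  88]
B [[626.8, 444.2], [604.0, 376.2], [517.7, 403.7], [540.5, 471.8]] [71.8 90.6 71.8 90.5]
D [[465.0, 455.2], [481.8, 378.2], [394.0, 357.8], [375.9, 434.2]] [78.8 90.2 78.5 91.6]
```

View pics/ortho10.png

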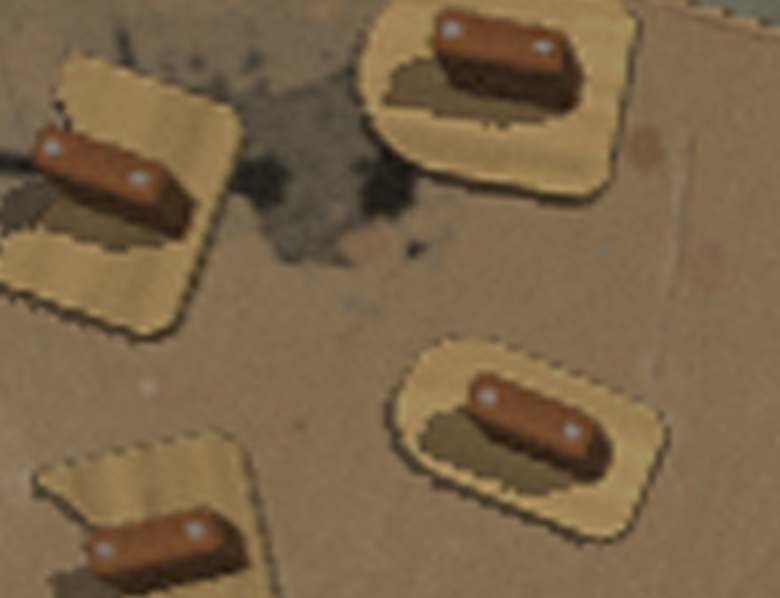

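```bash
cat > m2.py <<'E'
from h import *
s=r.snapshot("top"); hsv=cv2.cvtColor(s["pixels"],cv2.COLOR_RGB2HSV)
for n,p in [("nosetop",(418,220)),("baytop",(298,180)),("table",(460,230)),("shadow",(395,225)),("leaf",(215,165)),("floor",(350,80)),("baywall",(305,190)),("nosewall",(402,225))]:
    print(n,hsv[p[1],p[0]])
def mask(box,cond):
    m=np.zeros(hsv.shape[:2],np.uint8); x0,y0,x1,y1=box
    m[y0:y1,x0:x1]=cond(hsv[y0:y1,x0:x1].astype(int))*255; return m
c=lambda h:(h[...,1]<60)&(h[...,2]>125)
m=mask((250,150,460,260),c)
cs,_=cv2.findContours(m,cv2.RETR_EXTERNAL,cv2.CHAIN_APPROX_NONE)
for k in cs:
    if cv2.contourArea(k)>100: print(cv2.boundingRect(k),cv2.contourArea(k))
# leaves
l=lambda h:(h[...,1]>95)&(h[...,2]>150)
cv2.imwrite("pics/mask.png",cv2.resize(m[150:260,250:460],None,fx=3.5,fy=3.5,interpolation=0))
E
python3 m2.py
```

```text
nosetop [ 17  58 141]
baytop [ 17  60 152]
table [ 17  94 127]
shadow [17 94 81]
leaf [ 18 117 151]
floor [ 25  49 115]
baywall [ 16  59 151]
nosewall [ 17  61 130]
(316, 245, 61, 15) 563.5
(250, 245, 30, 15) 277.0
(402, 199, 42, 41) 621.5
(269, 165, 50, 32) 296.0
```

View pics/mask.png

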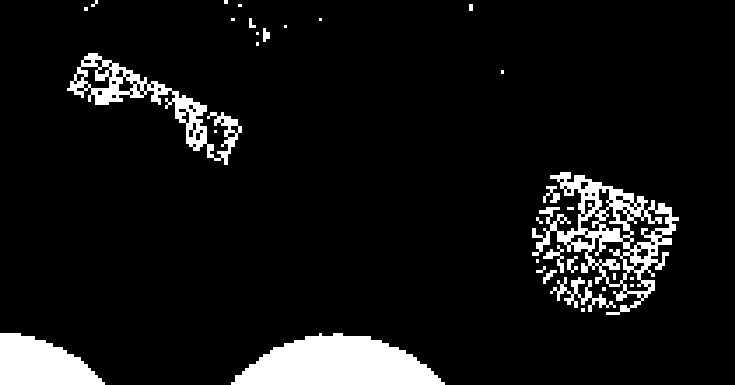

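```bash
cat > m3.py <<'E'
from h import *
from scipy.optimize import least_squares
def blocks(cam,boxes,show=None):
    s=r.snapshot(cam); hsv=cv2.cvtColor(s["pixels"],cv2.COLOR_RGB2HSV).astype(int)
    full=((hsv[...,1]<76)&(hsv[...,2]>112)).astype(np.uint8)*255
    for name,(x0,y0,x1,y1) in boxes.items():
        m=np.zeros_like(full); m[y0:y1,x0:x1]=full[y0:y1,x0:x1]
        m=cv2.morphologyEx(m,cv2.MORPH_CLOSE,np.ones((3,3)));m=cv2.morphologyEx(m,cv2.MORPH_OPEN,np.ones((3,3)))
        k=max(cv2.findContours(m,cv2.RETR_EXTERNAL,cv2.CHAIN_APPROX_NONE)[0],key=cv2.contourArea)[:,0,:]
        q=onz(s,k,40).astype(np.float32)
        (c,wh,a)=cv2.minAreaRect(q); print(cam,name,"rect",np.round(c,1),np.round(wh,1),round(a,1))
        np.save(f"/tmp/{cam}_{name}.npy",q)
        if show: cv2.imwrite(f"pics/{show}_{name}.png",cv2.resize(m[y0:y1,x0:x1],None,fx=4,fy=4,interpolation=0))
        if name=="nose":
            # signed distance to D shape
            def f(p):
                d=(q-p[:2]); ca,sa=np.cos(p[2]),np.sin(p[2]); X=d@[ca,sa];Y=d@[-sa,ca]
                side=np.where(X<0,np.hypot(X,Y)-50,np.maximum(np.abs(Y)-50,X-52)); return side-p[3]
            o=least_squares(f,[c[0],c[1],-0.2,0],loss="soft_l1"); print("  fit",o.x[:2].round(1),np.degrees(o.x[2]).round(1),"grow",o.x[3].round(1),"rms",np.sqrt((o.fun**2).mean()).round(2))
        else:
            def f(p):
                d=(q-p[:2]); ca,sa=np.cos(p[2]),np.sin(p[2]); X=d@[ca,sa];Y=d@[-sa,ca]
                box=np.maximum(np.abs(Y)-68,np.abs(X-39)-19); return np.maximum(box,40-np.hypot(X,Y))-p[3]
            a0=-0.45; o=least_squares(f,[c[0]-39*np.cos(a0),c[1]-39*np.sin(a0),a0,0],loss="soft_l1"); print("  fit",o.x[:2].round(1),np.degrees(o.x[2]).round(1),"grow",o.x[3].round(1),"rms",np.sqrt((o.fun**2).mean()).round(2))
blocks("top",{"nose":(395,192,450,250),"bay":(262,158,326,206)},"mt")
blocks("side",{"nose":(245,295,305,350),"bay":(285,200,325,250)},"ms")
E
python3 m3.py; cd pics; python3 -c "
import cv2
for n in ['mt_nose','mt_bay','ms_nose','ms_bay']:
    print(cv2.imread(n+'.png').shape)
import numpy as np
L=[cv2.imread(n+'.png') for n in ['mt_nose','mt_bay','ms_nose','ms_bay']]
C=np.zeros((250,800,3),np.uint8);x=0
for l in L:
    l=l[:250];C[:l.shape[0],x:x+min(l.shape[1],800-x)]=l[:,:800-x];x+=l.shape[1]
    if x>=800:break
cv2.imwrite('mm.png',C)"
```

```text
top nose rect [ 419.1 -295.7] [98.9 98.6] 66.7
  fit [ 418.  -295.1] -23.1 grow -2.3 rms 0.88
top bay rect [550.1  22. ] [135.3  35.9] 60.1
  fit [516.9  42.6] -30.0 grow -2.2 rms 0.85
side nose rect [ 417.9 -307.4] [144.6 134.1] 83.8
  fit [ 407.8 -295.6] -22.4 grow 15.9 rms 11.49
side bay rect [550.1   6.6] [205.3 123.4] 83.2
  fit [509.4  13.5] 1790.6 grow 35.7 rms 6.11
(232, 220, 3)
(192, 256, 3)
(220, 240, 3)
(200, 160, 3)
```

View pics/mm.png

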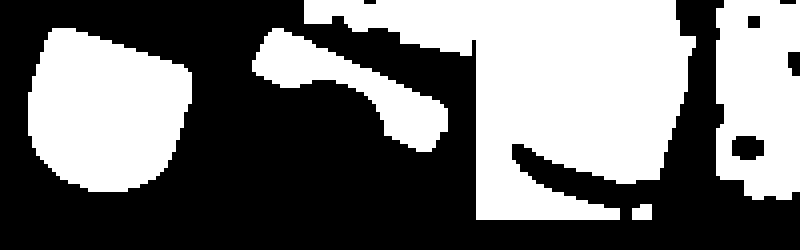

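```bash
cat > m4.py <<'E'
from h import *
from scipy.optimize import least_squares
s=r.snapshot("top"); hsv=cv2.cvtColor(s["pixels"],cv2.COLOR_RGB2HSV).astype(int)
P=lambda x,y:(80+x/5,130+y/5)
for n,v in {"A":[(567,146),(632,152)],"B":[(286,241),(348,259)],"C":[(599,394),(661,412)],"D":[(321,518),(388,498)]}.items():
    q=onz(s,[P(*p) for p in v],56); d=q[0]-q[1]; print(n,"dots mid",q.mean(0).round(1),"len",np.linalg.norm(d).round(1),"yaw",np.degrees(np.arctan2(d[1],d[0])).round(1))
m0=((hsv[...,1]>105)&(hsv[...,2]>70)).astype(np.uint8)*255
m=np.zeros_like(m0); m[145:190,172:225]=m0[145:190,172:225]
m=cv2.morphologyEx(m,cv2.MORPH_OPEN,np.ones((3,3)))
cv2.imwrite("pics/mA.png",cv2.resize(m[145:190,172:225],None,fx=6,fy=6,interpolation=0))
v=[(560,105),(695,120),(680,252),(560,240),(502,172)]
q=onz(s,[P(*p) for p in v],10); print(q.round(1).tolist())
c=onz(s,(196,261),56); print("pot",c)
e=onz(s,[(0,110),(160,137),(560,214)],0);print("table edge",e.round())
E
python3 m4.py
```

```text
A dots mid [617.5 269.1] len 34.7 yaw 80.8
B dots mid [571.3 417.8] len 34.3 yaw 69.7
C dots mid [478.6 256.9] len 33.7 yaw 69.8
D dots mid [432.8 398.4] len 34.9 yaw 103.4
[[661.1, 298.3], [647.5, 224.0], [572.0, 234.9], [583.1, 300.1], [624.2, 331.0]]
pot [[350.22846808 285.55080997]]
table edge [[ 820.  835.]
 [ 712.  389.]
 [ 420. -677.]]
```

View pics/mA.png

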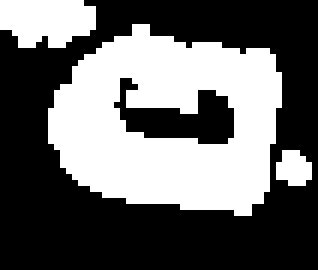

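```bash
cat > go.py <<'E'
from h import *
import sys
from scipy.spatial.transform import Rotation as Ro
def go(x,y,z,yaw):
    st=r.sense(); R=Ro.from_euler("xyz",st["tcp_rot"],degrees=True).as_matrix()
    d=R.T@(np.array([x,y,z])-st["tool_pos"])/1000
    cur=np.arctan2(R[1,0],R[0,0]); dy=(np.radians(yaw)-cur+np.pi)%(2*np.pi)-np.pi
    print("row",d.round(4).tolist(),"turn",round(-dy,4),"gap",st["finger_gap"].round(1),"rot",st["tcp_rot"].round(2),"pos",st["tool_pos"].round(1),"F",st["ft_force"].round(1),"t",st["time"],"j6",st["joint_pos"][5].round(1))
if __name__=="__main__": go(*map(float,sys.argv[1:5]))
E
python3 go.py 617 269 150 81.5
```

```text
Traceback (most recent call last):
  File "go.py", line 9, in <module>
    if __name__=="__main__": go(*map(float,sys.argv[1:5]))
                             ~~^^^^^^^^^^^^^^^^^^^^^^^^^^^
  File "go.py", line 8, in go
    print("row",d.round(4).tolist(),"turn",round(-dy,4),"gap",st["finger_gap"].round(1),"rot",st["tcp_rot"].round(2),"pos",st["tool_pos"].round(1),"F",st["ft_force"].round(1),"t",st["time"],"j6",st["joint_pos"][5].round(1))
                                                              ^^^^^^^^^^^^^^^^^^^^^^
AttributeError: 'float' object has no attribute 'round'
```

```bash
sed -i 's/st\["finger_gap"\].round(1)/round(float(st["finger_gap"]),1)/' go.py; python3 go.py 617 269 150 81.5
```

```text
row [-0.4387, -0.0895, 0.0813] turn 1.2694 gap 85.8 rot [-180.     -0.    154.23] pos [260.8 540.3 231.3] F [ 0.6 -0.5 -1.2] t 0.5 j6 -4.9
```

```bash
python3 -m jog '[[-0.15,-0.03,0,0.4,0.5],[-0.3,-0.06,0,0.8,0.45],[-0.43,-0.088,0,1.27,0.45],[-0.4387,-0.0895,0,1.27,0.45],[-0.4387,-0.0895,0,1.27,0.45],[-0.4387,-0.0895,0,1.27,0.45],[-0.4387,-0.0895,0.04,1.27,0.45],[-0.4387,-0.0895,0.08,1.27,0.45],[-0.4387,-0.0895,0.08,1.27,0.45],[-0.4387,-0.0895,0.08,1.27,0.45],[-0.4387,-0.0895,0.08,1.27,0.45],[-0.4387,-0.0895,0.08,1.27,0.45],[-0.4387,-0.0895,0.08,1.27,0.45],[-0.4387,-0.0895,0.08,1.27,0.45],[-0.4387,-0.0895,0.08,1.27,0.45]]' 30; python3 - <<'E'
from h import *
save(r.snapshot("wrist"),"w1.png")
E
python3 go.py 617 269 150 81.5
```

```text
time: 2.0
tool_pos: [616.8, 270.2, 152.6]
tcp_rot: [179.9, -0.1, 81.6]
ft_force: [-0.8, 0.2, -0.0]
finger_gap: 38.4
row [-0.0009, 0.0003, 0.0023] turn 0.0008 gap 38.6 rot [ 1.7993e+02 -4.0000e-02  8.1550e+01] pos [616.8 270.  152.3] F [0.6 0.3 0.1] t 2.05 j6 27.7
```

View pics/w1.png

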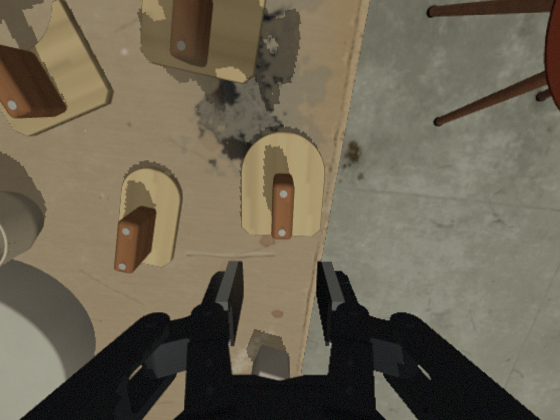

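```bash
python3 - <<'E'
from h import *
s=r.snapshot("wrist")
q=onz(s,[(284,194),(282,233)],56);print(q.round(1),q.mean(0).round(1))
print(onz(s,[(242,185),(323,185),(243,234),(321,234),(284,132)],10).round(1).tolist())
E
python3 go.py 617 269 17 81.5
```

```text
[[622.5 286.4]
 [616.  252.7]] [619.3 269.5]
[[582.8, 288.2], [659.6, 276.8], [574.3, 238.0], [652.5, 226.3], [629.6, 331.0]]
row [-0.0008, 0.0002, 0.1351] turn 0.0005 gap 38.3 rot [ 1.7995e+02 -3.0000e-02  8.1530e+01] pos [616.8 269.8 152.1] F [ 0.3 -0.7  0.1] t 2.1 j6 27.7
```

```bash
python3 -m jog '[[0,0.001,0.04,0,0.45],[0,0.001,0.08,0,0.45],[0,0.001,0.11,0,0.45],[0,0.001,0.125,0,0.45],[0,0.001,0.135,0,0.45],[0,0.001,0.135,0,0.45],[0,0.001,0.135,0,0.45],[0,0.001,0.135,0,0],[0,0.001,0.135,0,0],[0,0.001,0.135,0,0],[0,0.001,0.135,0,0],[0,0.001,0.135,0,0],[0,0.001,0.135,0,0],[0,0.001,0.135,0,0]]' 40; python3 go.py 617 269 120 81.5
```

```text
time: 3.5
tool_pos: [619.6, 270.2, 19.4]
tcp_rot: [179.8, -0.1, 81.5]
ft_force: [0.5, -0.7, 6.6]
finger_gap: 17.7
row [-0.0013, -0.0019, -0.1006] turn 0.0004 gap 17.7 rot [ 1.7976e+02 -1.3000e-01  8.1530e+01] pos [619.6 270.2  19.4] F [ 0.5 -0.7  6.6] t 3.5 j6 27.7
```

```bash
python3 -m jog '[[0,0,-0.03,0,0],[0,0,-0.07,0,0],[0,0,-0.11,0,0],[0,0,-0.13,0,0],[0,0,-0.13,0,0],[0,0,-0.13,0,0]]'; python3 - <<'E'
from h import *
save(r.snapshot("wrist"),"w2.png")
E
python3 go.py 480.5 63.6 150 -30
```

```text
time: 4.1
tool_pos: [619.0, 270.0, 149.3]
tcp_rot: [179.7, -0.1, 81.5]
ft_force: [-1.1, 0.1, -2.2]
finger_gap: 17.4
row [-0.2241, -0.1057, -0.0029] turn 1.9465 gap 17.5 rot [ 1.7988e+02 -6.0000e-02  8.1520e+01] pos [618.1 269.6 147.6] F [-1.1  0.1 -2.2] t 4.15 j6 27.7
```

View pics/w2.png

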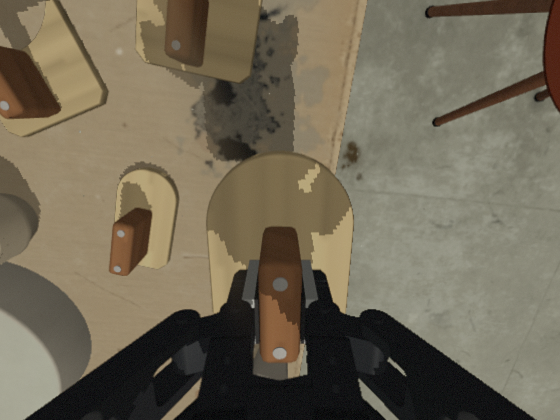

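```bash
python3 -m jog '[[-0.04,-0.02,0,0.15,0],[-0.08,-0.04,0,0.3,0],[-0.12,-0.06,0,0.45,0],[-0.16,-0.08,0,0.6,0],[-0.2,-0.1,0,0.75,0],[-0.224,-0.1057,0,0.9,0],[-0.224,-0.1057,0,1.05,0],[-0.224,-0.1057,0,1.2,0],[-0.224,-0.1057,0,1.35,0],[-0.224,-0.1057,0,1.5,0],[-0.224,-0.1057,0,1.65,0],[-0.224,-0.1057,0,1.8,0],[-0.224,-0.1057,0,1.946,0],[-0.224,-0.1057,0,1.946,0],[-0.224,-0.1057,0,1.946,0],[-0.224,-0.1057,0,1.946,0],[-0.224,-0.1057,0,1.946,0]]'; python3 - <<'E'
from h import *
save(r.snapshot("wrist"),"w3.png"); s=r.snapshot("top"); save(s,"t3.png",(220,130,380,280),5)
E
python3 go.py 480.5 63.6 100 -30
```

```text
time: 5.85
tool_pos: [480.3, 63.7, 146.7]
tcp_rot: [-179.9, -0.1, -29.9]
ft_force: [0.7, -0.1, -2.1]
finger_gap: 17.8
row [0.0, 0.0001, 0.047] turn 0.0017 gap 17.2 rot [-1.799e+02 -8.000e-02 -2.990e+01] pos [480.5  63.7 147. ] F [-1.  -0.2 -0.9] t 5.95 j6 121.3
```

View pics/w3.png

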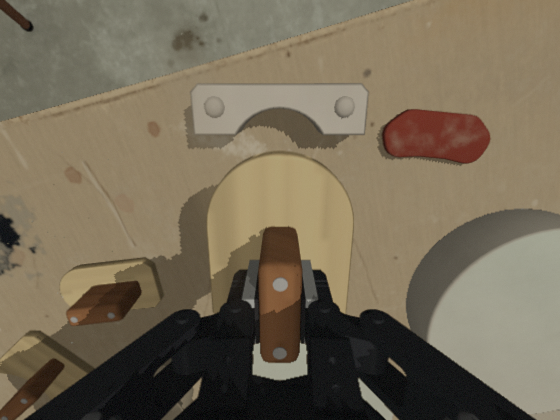

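View pics/t3.png

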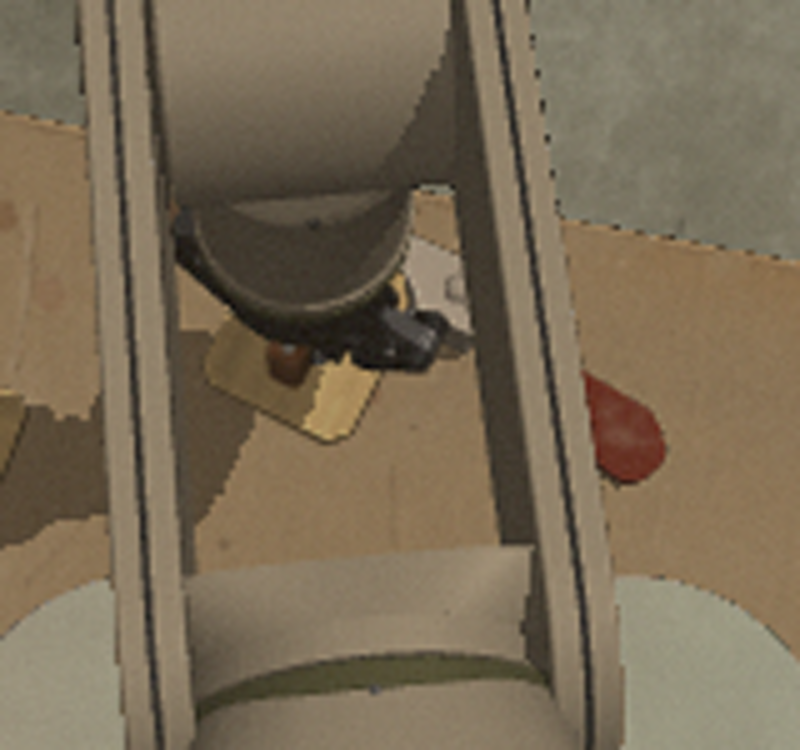

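```bash
python3 - <<'E'
from h import *
s=r.snapshot("wrist")
q=onz(s,[(193,134),(236,134),(322,134),(368,134),(282,108),(368,90),(191,90)],40);print(q.round(1).tolist())
c=np.cos(np.radians(-30));sn=np.sin(np.radians(-30)); d=q-[516.9,42.6]; print("in bay frame",np.c_[d@[c,sn],d@[-sn,c]].round(1).tolist())
k=onz(s,[(213,107),(345,106)],45);print("knob mid",k.mean(0), np.degrees(np.arctan2(*(k[0]-k[1])[::-1])))
z=147-17.5  # leaf underside raise
q=onz(s,[(280,152),(208,225),(353,225)],z+10);d=q-[480.5,63.7];print("leaf rel tcp",np.c_[d@[c,sn],d@[-sn,c]].round(1).tolist())
E
```

```text
[[569.1, 92.1], [552.2, 62.5], [518.1, 3.3], [499.9, -28.3], [550.9, 21.1], [529.4, -41.7], [596.3, 74.6]]
in bay frame [[20.4, 69.0], [20.6, 34.9], [20.7, -33.5], [20.7, -69.9], [40.2, -1.6], [53.0, -66.7], [52.8, 67.4]]
knob mid [552.94174185  22.65425915] 60.51034228553924
leaf rel tcp [[62.5, -0.1], [24.1, 38.0], [24.3, -38.8]]
```

```bash
python3 -m jog '[[0,0,0.04,0,0],[0,0,0.08,0,0],[0,0,0.11,0,0],[0,0,0.122,0,0],[0,0,0.128,0,0],[0,0,0.128,0,0],[0,0,0.128,0,0],[0.004,0,0.128,0,0],[0.008,0,0.128,0,0],[0.012,0,0.128,0,0],[0.012,0,0.128,0,0],[0.012,0,0.128,0,0]]'; python3 go.py 497.9 53.6 19 -30;python3 - <<'E'
from h import *
save(r.snapshot("wrist"),"w4.png")
E
```

```text
time: 7.2
tool_pos: [491.8, 57.6, 19.5]
tcp_rot: [-179.9, -0.1, -29.9]
ft_force: [0.5, -0.3, 0.1]
finger_gap: 17.5
row [0.0073, 0.0004, 0.0005] turn 0.0011 gap 17.5 rot [-1.7988e+02 -1.3000e-01 -2.9940e+01] pos [491.8  57.6  19.5] F [ 0.5 -0.3  0.1] t 7.2 j6 120.6
```

View pics/w4.png

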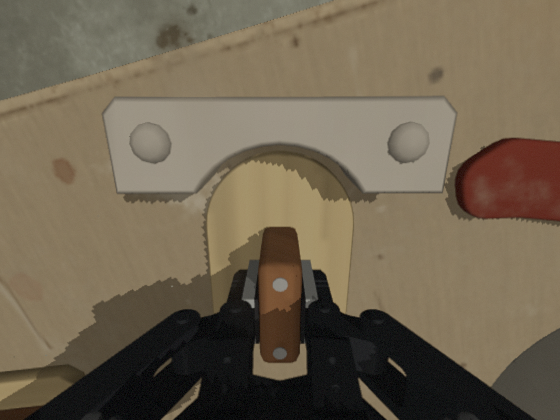

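```bash
python3 -m jog '[[0.002,0,0.0005,0,0],[0.004,0,0.0005,0,0],[0.005,0,0.0005,0,0],[0.006,0,0.0005,0,0],[0.006,0,0.0005,0,0],[0.006,0,0.0005,0,0]]' 20; python3 -m jog '[[0.001,0,0,0,0],[0.001,0,0,0,0],[0.001,0,0,0,0]]';python3 -m jog '[[0.001,0,0,0,0],[0.001,0,0,0,0],[0.001,0,0,0,0]]'; python3 -m jog '[[0.001,0,0,0,0],[0.001,0,0,0,0],[0.001,0,0,0,0]]'
```

```text
time: 7.85
tool_pos: [496.9, 54.9, 19.3]
tcp_rot: [-179.9, -0.1, -29.9]
ft_force: [-2.0, 1.4, 4.8]
finger_gap: 17.4
time: 8.15
tool_pos: [497.7, 54.5, 19.4]
tcp_rot: [-179.9, -0.1, -29.9]
ft_force: [-0.8, 0.8, 2.3]
finger_gap: 17.6
time: 8.45
tool_pos: [498.1, 54.3, 19.4]
tcp_rot: [-179.9, -0.0, -29.9]
ft_force: [-4.5, 2.5, 5.8]
finger_gap: 17.8
time: 8.75
tool_pos: [498.1, 54.3, 19.4]
tcp_rot: [-179.9, 0.1, -29.9]
ft_force: [-6.4, 3.3, 8.6]
finger_gap: 17.2
```

```bash
python3 -m jog '[[0.001,0,0,0,0],[0.001,0,0,0,0],[0.002,0,0,0,0],[0.002,0,0,0,0]]'; python3 -m jog '[[0,0,0,0,0.15],[0,0,0,0,0.3],[0,0,0,0,0.4],[0,0,0,0,0.4],[0,0,0,0,0.4],[0,0,-0.04,0,0.4],[0,0,-0.08,0,0.4],[0,0,-0.12,0,0.4],[0,0,-0.13,0,0.4],[0,0,-0.13,0,0.4]]';python3 - <<'E'
from h import *
save(r.snapshot("wrist"),"w5.png")
E
```

```text
time: 9.15
tool_pos: [498.1, 54.3, 19.5]
tcp_rot: [-179.9, 0.3, -29.9]
ft_force: [-13.2, 7.0, 15.1]
finger_gap: 17.0
time: 10.15
tool_pos: [500.5, 53.7, 151.9]
tcp_rot: [-179.8, 0.1, -29.9]
ft_force: [0.2, -0.3, 0.2]
finger_gap: 34.4
```

View pics/w5.png

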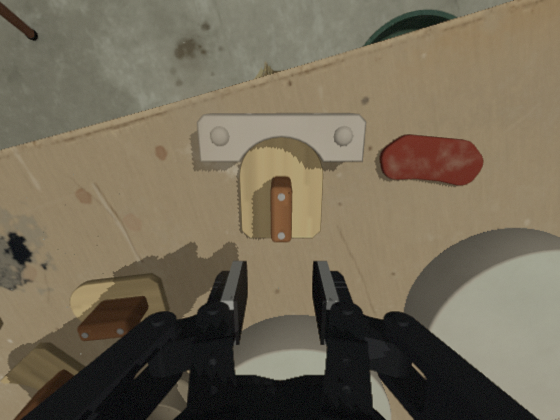

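```bash
python3 - <<'E'
from h import *
s=r.snapshot("wrist"); save(s,"w5z.png",(180,90,380,250),4)
c=np.cos(np.radians(-30));sn=np.sin(np.radians(-30))
def fr(q): d=q-[516.9,42.6]; return np.c_[d@[c,sn],d@[-sn,c]].round(1).tolist()
print(fr(onz(s,[(199,162),(239,162),(324,162),(364,162)],40)))
print("dots",fr(onz(s,[(281,197),(281,236)],56)))
print("sides",fr(onz(s,[(240,200),(323,200),(242,237),(320,237)],10)))
E
```

```text
[[18.3, 67.4], [18.4, 34.4], [18.5, -35.8], [18.5, -68.8]]
dots [[-7.0, -0.3], [-41.2, -0.4]]
sides [[-23.7, 39.0], [-23.6, -41.1], [-62.7, 38.6], [-62.5, -40.0]]
```

View pics/w5z.png

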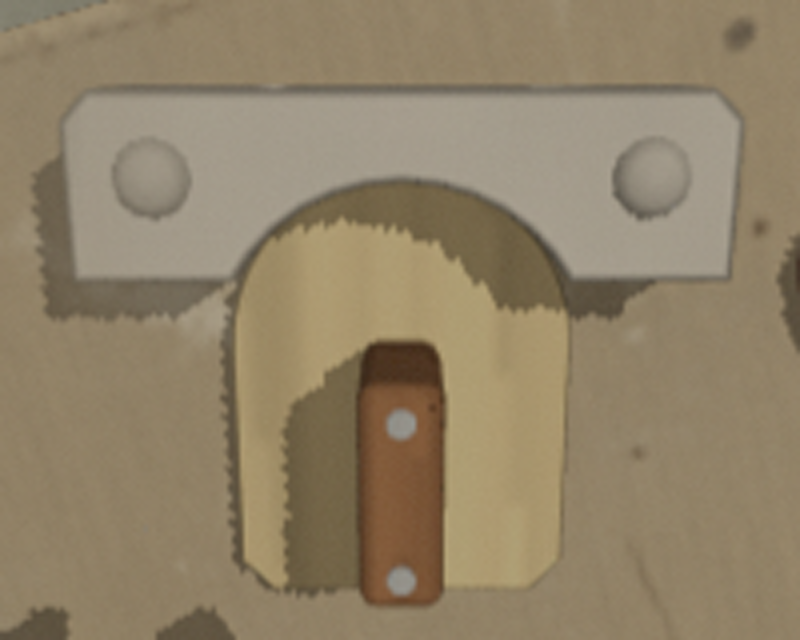

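```bash
python3 go.py 432.5 398 170 103.2
```

```text
row [-0.2286, -0.2658, -0.0202] turn -2.323 gap 34.1 rot [-179.98    0.38  -29.9 ] pos [498.   53.7 148.2] F [-0.3 -0.2 -0.8] t 10.25 j6 120.0
```

```bash
python3 -m jog '[[-0.03,-0.035,-0.02,-0.15,0.4],[-0.06,-0.07,-0.02,-0.3,0.4],[-0.09,-0.105,-0.02,-0.45,0.4],[-0.12,-0.14,-0.02,-0.6,0.4],[-0.15,-0.175,-0.02,-0.75,0.4],[-0.18,-0.21,-0.02,-0.9,0.4],[-0.2286,-0.2658,-0.02,-1.05,0.4],[-0.2286,-0.2658,-0.02,-1.2,0.4],[-0.2286,-0.2658,-0.02,-1.35,0.4],[-0.2286,-0.2658,-0.02,-1.5,0.4],[-0.2286,-0.2658,-0.02,-1.65,0.4],[-0.2286,-0.2658,-0.02,-1.8,0.4],[-0.2286,-0.2658,-0.02,-1.95,0.4],[-0.2286,-0.2658,-0.02,-2.1,0.45],[-0.2286,-0.2658,-0.02,-2.323,0.45],[-0.2286,-0.2658,-0.02,-2.323,0.45],[-0.2286,-0.2658,-0.02,-2.323,0.45],[-0.2286,-0.2658,-0.02,-2.323,0.45],[-0.2286,-0.2658,-0.02,-2.323,0.45]]'; python3 - <<'E'
from h import *
save(r.snapshot("wrist"),"w6.png")
E
python3 go.py 432.5 398 17 103.2
```

```text
time: 12.15
tool_pos: [432.0, 397.7, 168.7]
tcp_rot: [-179.6, -0.2, 103.1]
ft_force: [-0.7, -0.3, -0.5]
finger_gap: 38.7
row [-0.0006, 0.0012, 0.152] turn -0.0015 gap 38.4 rot [-179.67   -0.25  103.11] pos [432.2 397.8 169. ] F [-0.  -0.1  0.8] t 12.2 j6 24.2
```

View pics/w6.png

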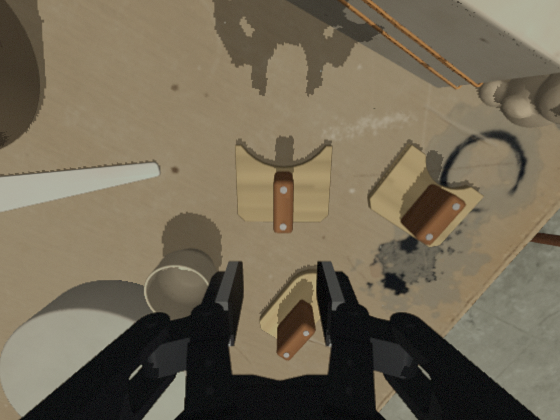

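```bash
python3 - <<'E'
from h import *
s=r.snapshot("wrist")
q=onz(s,[(284,190),(283,227)],56);d=q[0]-q[1];print(q.mean(0).round(1),np.degrees(np.arctan2(d[1],d[0])))
q=onz(s,[(236,145),(331,145),(238,220),(328,220),(284,168)],10);print(q.round(1).tolist())
print(np.linalg.norm(q[0]-q[1]),np.linalg.norm(q[0]-q[2]),np.linalg.norm(q[1]-q[3]),"sagitta",np.linalg.norm(q[4]-(q[0]+q[1])/2))
E
```

```text
[434.7 397.8] 101.8907693899083
[[378.4, 436.1], [468.3, 457.1], [394.6, 360.0], [487.0, 381.8], [429.1, 424.9]]
92.24897115371922 77.79044237219777 77.61140384605038 sagitta 22.463492921986226
```

```bash
python3 -m jog '[[0,0.002,0.04,0,0.45],[0,0.002,0.08,0,0.45],[0,0.002,0.12,0,0.45],[0,0.002,0.14,0,0.45],[0,0.002,0.15,0,0.45],[0,0.002,0.15,0,0.45],[0,0.002,0.15,0,0.45],[0,0.002,0.15,0,0],[0,0.002,0.15,0,0],[0,0.002,0.15,0,0],[0,0.002,0.15,0,0],[0,0.002,0.15,0,0],[0,0.002,0.15,0,0],[0,0.002,0.15,0,0]]' 40;  python3 -m jog '[[0,0,-0.03,0,0],[0,0,-0.07,0,0],[0,0,-0.11,0,0],[0,0,-0.14,0,0],[0,0,-0.15,0,0],[0,0,-0.15,0,0],[0,0,-0.15,0,0]]'
python3 - <<'E'
import numpy as np
a=np.radians(-23.1);d=np.array([np.cos(a),np.sin(a)]); c=np.array([418,-295.1]); print("home",c-78*d,"short20",c-98*d)
E
```

```text
time: 13.65
tool_pos: [434.7, 399.9, 21.5]
tcp_rot: [-179.9, -0.3, 103.1]
ft_force: [-0.3, -0.6, 6.4]
finger_gap: 17.5
time: 14.35
tool_pos: [434.6, 398.6, 169.9]
tcp_rot: [-179.8, -0.3, 103.1]
ft_force: [-0.3, 0.7, -1.0]
finger_gap: 17.5
home [ 346.25392321 -264.4977049 ] short20 [ 327.85749326 -256.65096257]
```

```bash
python3 go.py 328 -256.7 165 -23.1; python3 go.py 440 60 170 40
```

```text
row [-0.614, -0.2526, 0.0026] turn 2.2031 gap 17.5 rot [-179.79   -0.3   103.13] pos [434.6 398.6 169.9] F [-0.3  0.7 -1. ] t 14.35 j6 24.1
row [-0.331, -0.0716, -0.0016] turn 1.1018 gap 17.5 rot [-179.79   -0.3   103.13] pos [434.6 398.6 169.9] F [-0.3  0.7 -1. ] t 14.35 j6 24.1
```

```bash
python3 -m jog '[[-0.041,-0.009,0,0.14,0],[-0.082,-0.018,0,0.28,0],[-0.124,-0.027,0,0.42,0],[-0.165,-0.036,0,0.56,0],[-0.207,-0.045,0,0.7,0],[-0.248,-0.054,0,0.84,0],[-0.29,-0.063,0,0.98,0],[-0.331,-0.072,0,1.1,0],[-0.37,-0.095,0,1.24,0],[-0.405,-0.118,0,1.38,0],[-0.44,-0.14,0,1.52,0],[-0.475,-0.163,0,1.66,0],[-0.51,-0.186,0,1.8,0],[-0.545,-0.208,0,1.94,0],[-0.58,-0.231,0,2.08,0],[-0.614,-0.2526,0,2.2031,0],[-0.614,-0.2526,0,2.2031,0],[-0.614,-0.2526,0,2.2031,0],[-0.614,-0.2526,0,2.2031,0],[-0.614,-0.2526,0,2.2031,0]]';python3 - <<'E'
from h import *
save(r.snapshot("wrist"),"w7.png")
E
python3 go.py 328 -256.7 150 -23.1
```

```text
time: 16.35
tool_pos: [328.2, -255.5, 166.8]
tcp_rot: [-179.8, 0.4, -23.0]
ft_force: [1.0, 0.2, -0.8]
finger_gap: 17.8
row [0.0003, 0.0012, 0.0171] turn 0.0025 gap 17.6 rot [-179.86    0.39  -22.96] pos [ 328.3 -255.6  167.1] F [-0.2  1.1 -1.3] t 16.4 j6 68.0
```

View pics/w7.png

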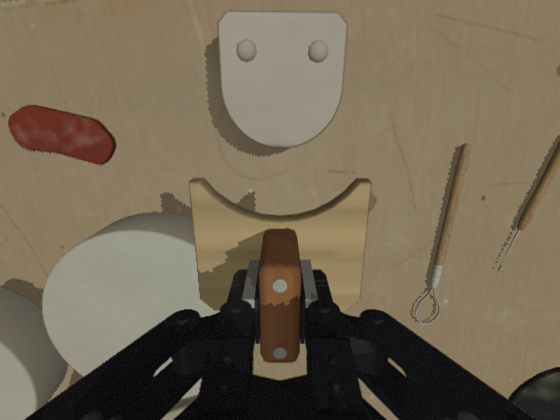

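```bash
python3 - <<'E'
from h import *
s=r.snapshot("top")
c=onz(s,[(347,286)],58)[0]; e=onz(s,[(306,286),(388,286)],58); print("bat",c,e)
bat=e.mean(0); bat[0]=c[0]
a=np.radians(-23.1);d=np.array([np.cos(a),np.sin(a)]);n=np.array([-d[1],d[0]]);o=np.array([418,-295.1])
for sh in (0,10,15,20,25):
    L=o-(78+sh)*d; print(sh,[round(float(np.linalg.norm(L+x*d+y*n-bat)-100),1) for x,y in [(-30,47),(0,47),(30,47),(0,32),(-11,32)]])
w=r.snapshot("wrist"); 
def fr(q): k=q-o; return np.c_[k@d,k@n].round(1).tolist()
print(fr(onz(w,[(283,146),(222,90),(344,90),(220,13),(347,13),(227,105),(339,105)],40)))
print("knobs",fr(onz(w,[(246,49),(318,49)],45)))
E
```

```text
bat [263.8965046 -87.1387143] [[ 270.28202819   14.1387574 ]
 [ 257.66904647 -187.96862638]]
0 [42.8, 68.0, 94.5, 75.9, 67.0]
10 [34.8, 59.4, 85.5, 67.8, 59.0]
15 [30.9, 55.2, 81.1, 63.8, 55.1]
20 [27.2, 51.0, 76.7, 59.8, 51.3]
25 [23.4, 46.8, 72.3, 55.9, 47.6]
[[-47.9, -1.6], [-3.0, 48.6], [-2.8, -51.1], [50.6, 46.6], [50.8, -49.3], [-14.5, 45.2], [-14.3, -47.9]]
knobs [[26.0, 27.4], [26.1, -28.0]]
```

```bash
python3 -m jog '[[0,0.0015,0.04,0,0],[0,0.0015,0.08,0,0],[0,0.0015,0.12,0,0],[0,0.0015,0.137,0,0],[0,0.0015,0.144,0,0],[0,0.0015,0.146,0,0],[0,0.0015,0.146,0,0],[0.004,0.0015,0.146,0,0],[0.008,0.0015,0.146,0,0],[0.012,0.0015,0.146,0,0],[0.012,0.0015,0.146,0,0],[0.012,0.0015,0.146,0,0]]'; python3 go.py 346.3 -264.5 19 -23.1;python3 - <<'E'
from h import *
save(r.snapshot("wrist"),"w8.png")
E
```

```text
time: 17.7
tool_pos: [338.3, -261.4, 21.5]
tcp_rot: [-179.9, 0.4, -23.0]
ft_force: [-0.1, 0.6, -1.7]
finger_gap: 17.6
row [0.0086, -0.0003, 0.0024] turn 0.0022 gap 17.6 rot [-179.88    0.35  -22.97] pos [ 338.3 -261.4   21.5] F [-0.1  0.6 -1.7] t 17.7 j6 68.4
```

View pics/w8.png

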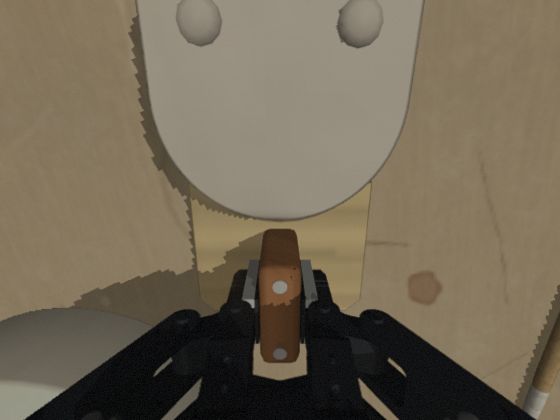

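```bash
python3 -m jog '[[0.002,0,0.001,0,0],[0.004,0,0.001,0,0],[0.005,0,0.001,0,0],[0.006,0,0.001,0,0],[0.006,0,0.001,0,0],[0.006,0,0.001,0,0]]' 20; python3 -m jog '[[0.001,0,0,0,0],[0.001,0,0,0,0],[0.001,0,0,0,0]]';python3 -m jog '[[0.001,0,0,0,0],[0.001,0,0,0,0],[0.001,0,0,0,0]]'; python3 -m jog '[[0.001,0,0,0,0],[0.001,0,0,0,0],[0.001,0,0,0,0]]'
```

```text
time: 18.35
tool_pos: [343.6, -264.1, 21.3]
tcp_rot: [-179.9, 0.4, -23.0]
ft_force: [-4.2, 2.0, 10.8]
finger_gap: 17.2
time: 18.65
tool_pos: [344.6, -264.6, 21.3]
tcp_rot: [-179.9, 0.4, -23.0]
ft_force: [0.3, 0.3, 0.6]
finger_gap: 17.5
time: 18.95
tool_pos: [345.6, -264.9, 21.3]
tcp_rot: [-179.9, 0.4, -23.0]
ft_force: [-1.1, 0.3, 2.0]
finger_gap: 17.4
time: 19.25
tool_pos: [346.5, -265.4, 21.2]
tcp_rot: [-179.9, 0.3, -23.0]
ft_force: [-0.8, 0.2, 1.8]
finger_gap: 17.5
```

```bash
for i in 1 2 3; do python3 -m jog '[[0.001,0,0,0,0],[0.001,0,0,0,0],[0.001,0,0,0,0]]'; done
```

```text
time: 19.55
tool_pos: [347.5, -265.8, 21.2]
tcp_rot: [-179.9, 0.3, -23.0]
ft_force: [-0.7, 0.5, 1.7]
finger_gap: 17.7
time: 19.85
tool_pos: [347.8, -265.8, 21.2]
tcp_rot: [-179.9, 0.4, -23.0]
ft_force: [-5.9, 2.7, 8.3]
finger_gap: 17.8
time: 20.15
tool_pos: [347.9, -265.9, 21.3]
tcp_rot: [-179.9, 0.6, -22.9]
ft_force: [-7.7, 3.1, 10.1]
finger_gap: 17.5
```

```bash
python3 -m jog '[[0.001,0,0,0,0],[0.001,0,0,0,0],[0.002,0,0,0,0],[0.002,0,0,0,0]]'; python3 -m jog '[[0,0,0,0,0.15],[0,0,0,0,0.3],[0,0,0,0,0.4],[0,0,0,0,0.4],[0,0,0,0,0.4],[0,0,-0.04,0,0.4],[0,0,-0.08,0,0.4],[0,0,-0.12,0,0.4],[0,0,-0.16,0,0.4],[0,0,-0.17,0,0.4],[0,0,-0.17,0,0.4]]';python3 - <<'E'
from h import *
w=r.snapshot("wrist");save(w,"w9.png",(190,60,380,260),3)
save(w,"w9f.png")
E
```

```text
time: 20.55
tool_pos: [348.1, -265.9, 21.4]
tcp_rot: [-179.9, 0.8, -22.9]
ft_force: [-13.9, 5.7, 17.9]
finger_gap: 17.8
time: 21.65
tool_pos: [351.3, -268.2, 193.6]
tcp_rot: [-180.0, 0.6, -22.9]
ft_force: [0.0, -1.1, 0.1]
finger_gap: 34.3
```

View pics/w9f.png

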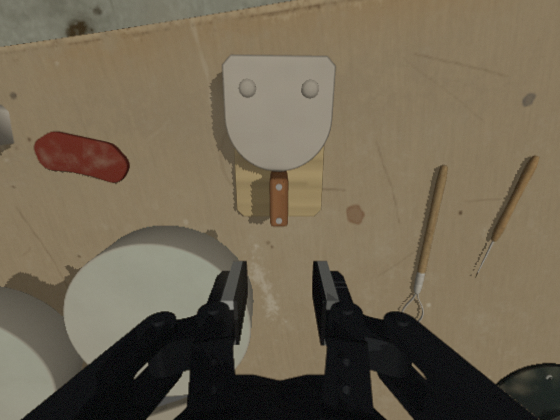

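View pics/w9.png

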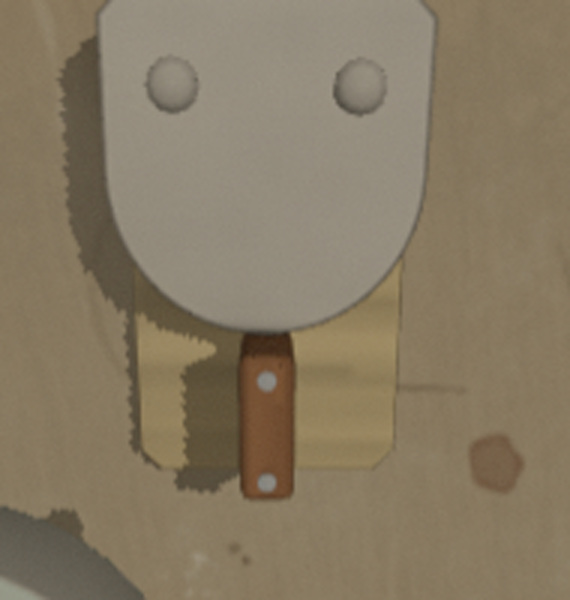

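```bash
python3 - <<'E'
from h import *
w=r.snapshot("wrist")
a=np.radians(-23.1);d=np.array([np.cos(a),np.sin(a)]);n=np.array([-d[1],d[0]]);o=np.array([418,-295.1])
def fr(q): k=q-o; return np.c_[k@d,k@n].round(1).tolist()
print("nose apex, left,right tangents, back",fr(onz(w,[(279.3,170),(225,120),(333,120),(224,58),(335,58)],40)))
print("knobs",fr(onz(w,[(247.3,88),(310,88.7)],45)))
print("dots",fr(onz(w,[(279,187),(279,221)],56)))
print("leaf back L,R sides",fr(onz(w,[(250,215.7),(310,215.7),(235.3,160),(323.7,150),(237,208),(321.3,208)],10)))
E
```

```text
nose apex, left,right tangents, back [[-50.1, -0.5], [-3.8, 49.5], [-3.5, -49.7], [47.0, 47.3], [47.3, -48.1]]
knobs [[23.2, 27.6], [22.8, -27.1]]
dots [[-62.8, -0.3], [-97.0, -0.4]]
leaf back L,R sides [[-108.9, 32.4], [-108.6, -35.4], [-46.0, 46.1], [-35.2, -46.9], [-99.7, 46.6], [-99.4, -47.6]]
```

```bash
python3 go.py 420 0 230 0;python3 go.py 300 350 230 40
```

```text
row [-0.0398, -0.2732, -0.0386] turn -0.3998 gap 34.1 rot [-179.86    0.89  -22.91] pos [ 349.8 -266.8  190.1] F [ 0.3  0.1 -0.4] t 21.75 j6 69.1
row [-0.2865, -0.5488, -0.0341] turn -1.0979 gap 34.1 rot [-179.86    0.89  -22.91] pos [ 349.8 -266.8  190.1] F [ 0.3  0.1 -0.4] t 21.75 j6 69.1
```

```bash
python3 -m jog '[[-0.006,-0.04,-0.03,-0.06,0.4],[-0.012,-0.08,-0.04,-0.12,0.4],[-0.018,-0.12,-0.04,-0.2,0.4],[-0.024,-0.16,-0.04,-0.26,0.4],[-0.03,-0.2,-0.04,-0.32,0.4],[-0.036,-0.24,-0.04,-0.4,0.4],[-0.06,-0.28,-0.04,-0.5,0.4],[-0.09,-0.315,-0.04,-0.6,0.4],[-0.12,-0.35,-0.04,-0.7,0.4],[-0.15,-0.39,-0.04,-0.8,0.4],[-0.19,-0.43,-0.04,-0.9,0.4],[-0.22,-0.47,-0.04,-1,0.4],[-0.25,-0.51,-0.04,-1.1,0.4],[-0.287,-0.549,-0.04,-1.1,0.4],[-0.287,-0.549,-0.04,-1.1,0.4],[-0.287,-0.549,-0.04,-1.1,0.4]]'; python3 - <<'E'
from h import *
s=r.snapshot("top");save(s,"t9.png");save(s,"t9z.png",(250,140,450,280),4);save(r.snapshot("side"),"s9z.png",(220,190,340,350),4.5)
E
```

```text
time: 23.35
tool_pos: [297.9, 350.8, 233.4]
tcp_rot: [-179.2, 0.5, 40.3]
ft_force: [0.4, -0.4, 0.3]
finger_gap: 34.0
```

View pics/t9.png

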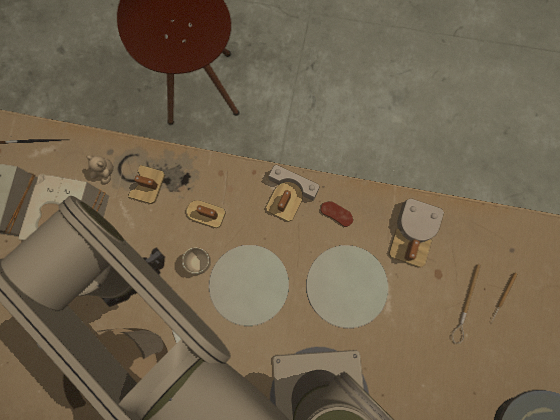

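View pics/t9z.png

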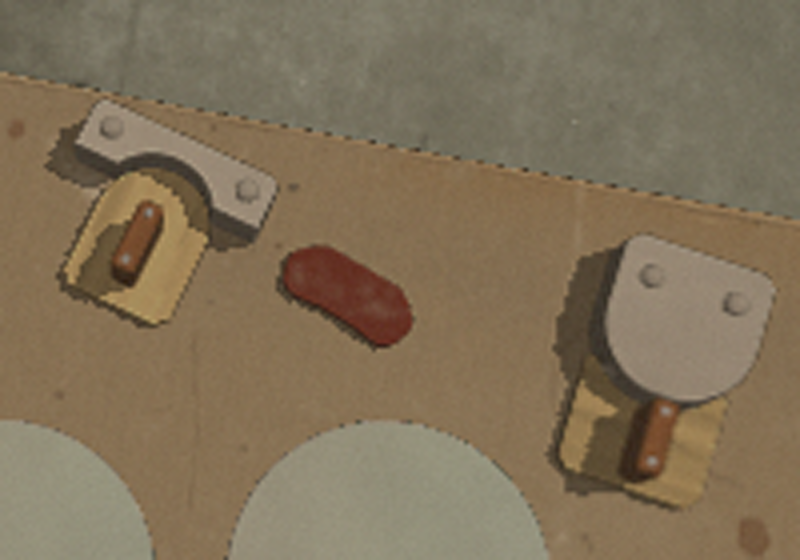

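View pics/s9z.png

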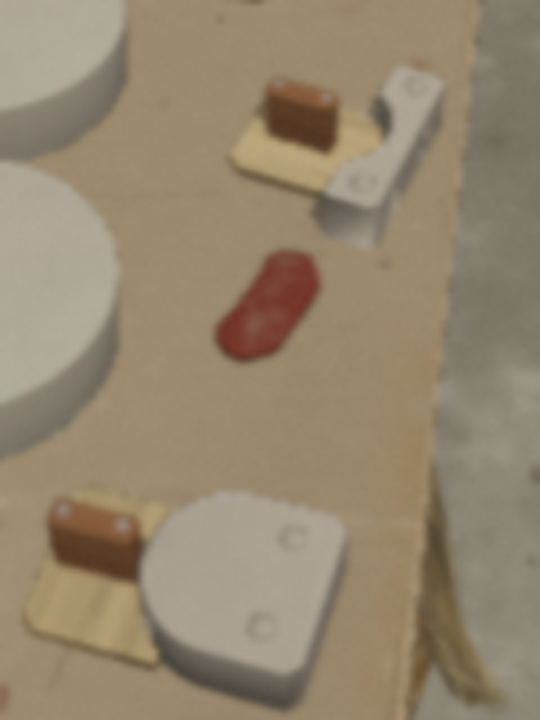

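```bash
python3 - <<'E'
from h import *
s=r.snapshot("top"); v=r.snapshot("side")
P=lambda L:[(250+x/4,140+y/4) for x,y in L]
Q=lambda L:[(220+x/4.5,190+y/4.5) for x,y in L]
for nm,o,a,dots,back,sd in [("bay",[516.9,42.6],-30,[(149,212),(125,264)],[(75,285),(155,326)],[(277,84),(328,98)]),("nose",[418,-295.1],-23.1,[(666,410),(651,461)],[(570,466),(680,508)],[(63,505),(124,525)])]:
    a=np.radians(a);d=np.array([np.cos(a),np.sin(a)]);n=np.array([-d[1],d[0]])
    fr=lambda q:(np.c_[(q-o)@d,(q-o)@n]).round(1).tolist()
    print(nm,"dots mid",fr(onz(s,P(dots),56).mean(0)[None]),fr(onz(s,P(dots),56)),"back",fr(onz(s,P(back),10)),"side dots",fr(onz(v,Q(sd),56)))
print("side knobs nose/bay in frame:")
E
python3 m3.py | grep -A1 top
```

```text
bay dots mid [[-24.4, -1.9]] [[-5.3, -1.2], [-43.4, -2.5]] back [[-61.8, 26.0], [-63.2, -34.6]] side dots [[-37.1, -2.2], [-0.5, -1.2]]
nose dots mid [[-78.2, -1.8]] [[-61.1, -1.9], [-95.4, -1.7]] back [[-106.5, 35.6], [-109.1, -38.9]] side dots [[-93.7, 1.0], [-58.0, -1.2]]
side knobs nose/bay in frame:
top nose rect [ 419.1 -295.7] [98.9 98.6] 66.7
  fit [ 417.9 -295.2] -23.0 grow -2.2 rms 0.9
top bay rect [559.9  13. ] [147.6 102.7] 86.1
  fit [530.6  18.3] -17.8 grow 7.7 rms 13.04
```

```bash
python3 -c "
from bench import r
print(r.hand_in())"
```

```text
the job is handed in; nothing more can be done
None
```

I placed round_wide in the bay and hollow_wide on the nose, let go of both, and handed the job in at about 23.5 s; no verdict is reported. I identified both leaves by their measured sizes. Each was pushed forward while lightly gripped until it stopped against the block at about 15 N.

- **round_wide in the bay:** its origin should lie 22 mm from the bay's centre. The last checks gave 22.5 mm from its back edge (top view), 22.5 mm from its studs (wrist view, relative to the block), 24.4 mm (studs, top view) and about 19 mm (studs, side view).
- **hollow_wide on the nose:** its origin should lie 78 mm from the nose's centre. The checks gave 77.8 mm from its back edge and 78.2 mm from its studs (top view), 79–80 mm (wrist view) and about 76 mm (side view).
- **Disagreement between views:** the views differ by up to about 5 mm for the bay leaf and 4 mm for the nose leaf. The top view also shows both leaves about 2 mm to one side, while the wrist view put them within about 0.5 mm. I took this as calibration and pixel-reading error, because the measured contact and the top-view back edges agreed.
- **Everything else:** both leaves look square to their blocks and flat. The top view shows the two other leaves, the pot and the kidney where they began. I did not nudge the leaves again after letting go.

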